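# Close up a row of bead bins and run a feeler stylus along its joint

### The job

Build up the bead display: set all the loose bead bins that are there in one closed row along the grey back rail, each flush with the rail and butted against its neighbour with no gap, starting at the fixed white end bin in the colour order blue, green, yellow, red (skip missing colours). Then take the stylus from its cradle and check the joint between bins and rail: starting at the end-bin side, guide its tip slowly (about 2 cm/s) along the whole joint, on the bins' top edge, touching or just above it, over one bin after another. Finally lay the stylus back in its cradle with the nib pointing the same way as before; leave the row closed, and do not disturb the tray, jar and bowl.

Things in the scene. Friction and masses are not known exactly. Their poses are not given: they have to be found in the camera images.
- blue_bin_center (a point): centre of the loose blue bead box, 80 (its x) x 70 (y) x 30 mm tall, 0.25 kg, 15 mm above its underside; blue base and beads, clear walls. On its middle a blue grip bar, 12 mm thick (along x), 44 mm long (along y), reaches from 30 to 65 mm above the underside. Its +x face goes against the rail; it starts within 0.65 rad of that. May be absent
- blue_seam_1 (a point): first seam point of the blue bin: on the top edge of its +x face (30 mm above its underside), 17.5 mm to the -y side of the middle
- blue_seam_2 (a point): second seam point of the blue bin: on the top edge of its +x face (30 mm above its underside), 17.5 mm to the +y side of the middle
- green_bin_center (a point): centre of the loose green bead box, 80 (its x) x 70 (y) x 30 mm tall, 0.25 kg, 15 mm above its underside; green base and beads, clear walls. On its middle a green grip bar, 12 mm thick (along x), 44 mm long (along y), reaches from 30 to 65 mm above the underside. Its +x face goes against the rail; it starts within 0.65 rad of that. May be absent
- green_seam_1 (a point): first seam point of the green bin: on the top edge of its +x face (30 mm above its underside), 17.5 mm to the -y side of the middle
- green_seam_2 (a point): second seam point of the green bin: on the top edge of its +x face (30 mm above its underside), 17.5 mm to the +y side of the middle
- yellow_bin_center (a point): centre of the loose yellow bead box, 80 (its x) x 70 (y) x 30 mm tall, 0.25 kg, 15 mm above its underside; yellow base and beads, clear walls. On its middle a yellow grip bar, 12 mm thick (along x), 44 mm long (along y), reaches from 30 to 65 mm above the underside. Its +x face goes against the rail; it starts within 0.65 rad of that. May be absent
- yellow_seam_1 (a point): first seam point of the yellow bin: on the top edge of its +x face (30 mm above its underside), 17.5 mm to the -y side of the middle
- yellow_seam_2 (a point): second seam point of the yellow bin: on the top edge of its +x face (30 mm above its underside), 17.5 mm to the +y side of the middle
- red_bin_center (a point): centre of the loose red bead box, 80 (its x) x 70 (y) x 30 mm tall, 0.25 kg, 15 mm above its underside; red base and beads, clear walls. On its middle a red grip bar, 12 mm thick (along x), 44 mm long (along y), reaches from 30 to 65 mm above the underside. Its +x face goes against the rail; it starts within 0.65 rad of that. May be absent
- red_seam_1 (a point): first seam point of the red bin: on the top edge of its +x face (30 mm above its underside), 17.5 mm to the -y side of the middle
- red_seam_2 (a point): second seam point of the red bin: on the top edge of its +x face (30 mm above its underside), 17.5 mm to the +y side of the middle
- rail: fixed grey rail, 30 mm tall, with a fixed white end bin (80 x 70 x 30 mm) on its robot side. Origin on the table in the corner of both. x: away from the robot, into the rail (rail: x 0 to 30, y -80 to 320 mm); y: along it, away from the end bin. The n-th bin of the row has its centre at x = -40, y = 35 + 70 (n-1) mm, axes parallel to the rail's
- stylus_handle (a point): centre of the feeler stylus's handle: black square bar 20 x 20 mm, 150 mm long along x, dark rubber grip at the middle, 0.07 kg; from its +x end a thin metal nib bends forward and down. At the start it lies level in the cradle, parallel to it
- cradle: fixed wooden cradle, base 150 x 56 x 10 mm, origin under its middle. Posts at x = -55 and +55 mm (14 mm thick, 50 wide) with notches 34 mm wide, 16 deep, floors 95 mm up: the resting handle's centre is 105 mm above the origin, handle along the cradle's x, nib to +x. Fingers fit between the posts. It stands left or right of the bins
- stylus_tip (a point): tip of the stylus's nib: in the handle's frame 100 mm ahead (+x) of the handle's centre and 75 mm below it
- scoop_tray: bystander: loose wooden tray 140 x 100 x 35 mm, origin under its centre; leave alone
- jar: bystander: low amber glass jar, 68 mm diameter, 65 mm tall, origin under its centre; leave alone
- dish: bystander: blue bowl, 100 mm diameter, 40 mm tall, origin under its centre; leave alone

How it is judged:
By the outcome, as a careful person would: the job done as asked, in the order asked, and still so for the second after the job is handed in, with the robot touching nothing.
Of blue_bin, green_bin, yellow_bin, red_bin only 3 to 4 are there at a start; the rules pass over those that are not, and their reading is None.
At some moment in a run one of blue_bin, green_bin, yellow_bin, red_bin may be knocked a few centimetres aside while the robot is not near it.
It also fails if it takes over 210 s, if anything falls off the work surface, if the arm or the gripper's body presses on something with over 40 N, if the wrist force passes 120 N, or if a joint passes its speed limit or range.

### The arm

A 6-joint arm with a two-finger parallel gripper is mounted at the origin on the work surface. World frame = base frame: x ahead of the robot, y to its left, z up, the work surface at z = 0. Lengths are in mm, angles in rad, forces in N, time in s.
With the tool pointing down it reaches from about 275 to 1000 mm from the base axis. Payload 8.4 kg.
Tool frame: the origin (TCP) lies midway between the tips of the shut fingers; the grasp point (between the pads) lies 19 mm behind it; z points along the fingers, y is the line along which they close (so a half turn about z gives the same grasp; the last joint's range is limited). The gripper opens to 85 mm and grips with 20 to 120 N. Pads are 22 mm wide; open, the fingers measure 114 mm over their backs; the gripper's body (76 mm by 85 mm) begins 54 mm behind the grasp point. The pads swing forward as they close: fully open they stand 13 mm farther back than shut.
Start: joints at [1.174, 0.353, 1.633, -0, 1.155, -0.002], TCP at [240.389, 576.924, 231.281] pointing down, gripper open.
Joint ranges: [-2.63, 2.63], [-0.92, 2.1], [0.06, 2.66], [-1.3, 4.44], [0, 2.69], [-3.02, 3.02]. Speed limits (rad/s): [2.22, 2.22, 2.79, 3.14, 3.14, 3.14].

### API

Orientations are given as [roll, pitch, yaw] about the fixed x, y, z axes, in that order (R = Rz(yaw) Ry(pitch) Rx(roll)).
In Python, from rig import r gives the robot as it stands.
- The arm moves only by the shell command python3 -m inch 'ROWS' [OPENING] [FORCE]. ROWS is JSON, a list that holds one entry, the list of rows, each a list of 6 numbers: the shift along the tool's x, y, z scaled (see below), then the turn, a rotation vector about the tool's x, y, z scaled (see below). In form: [[[tx, ty, tz, wx, wy, wz], ...]]. A call has 1 to 8 rows; each row is the pose to reach, as a shift and turn from the pose commanded when the call began, along the tool's axes at that moment, turning the shorter way round; what a row does not reach only later rows make up. The controller multiplies each number of a shift by 20 cm and each number of a turn by pi rad. A row lasts 1/12 s, in which the tool goes at most 41.7 mm and 7.16 degrees, less where a joint would pass 70% of its speed; a pose out of reach is approached as far as the arm can. A call with a number of a shift or a turn outside -1 to 1 is refused whole. A call with a gripper value outside its range is refused whole. OPENING is the gripper's target within -1 to 1 (fully open at 1, half-way at 0, shut at -1), set as the call begins (- or left out, the last holds). The fingers move at their own pace and stop on an object; FORCE is the grip in N (left out, the last holds). Time passes only in rows, so rows that repeat a pose let the fingers close. It gives the time, the measured TCP pose, the force, the opening and the grip force at its end, in the units of the state.
- r.sense(): the state, without advancing time (a new reading comes with each control period).
- r.grab_frame(name): name is "scene" or "top"; returns the picture (400x640x3 uint8, red, green, blue); there is no depth.
- r.camera_info(name): a dict with "K" (3x3 intrinsics, pixels), "rvec" (rotation vector, rad) and "tvec" (3), from world to camera coordinates, as OpenCV has them. Camera axes: x right, y down, z forward; pixel columns grow to the right and rows downward; lengths in mm; the calibration is good to about 2 mm. A picture is of the moment at which its call begins. camera_info takes no time and is no camera call.
- r.sign_off(): hands the job in; it is judged then, once.
The state is a dict: "clock": time; "qpos": joint angles; "qvel": joint speeds; "joint_efforts": joint torques, N m; "eef_pos": TCP position; "tcp_rot": TCP orientation; "contact_force": force on the tool from outside, world axes, zero at the start; "wrist_torque": the same for the moment, N m; "opening": opening from 0.0 (shut) to 1.0 (fully open); "grasp_force": force on a finger pad.
Only numpy, scipy, OpenCV 4.12 (cv2) and the standard library are available. Lean on these libraries where they do the work, as an engineer would, in place of code of your own. Each camera call takes 0.05 s, during which the arm holds its last target. There are 200 camera calls.

## Working session

There is one attempt and no reset: what is moved stays moved. The work goes in short steps, Python scripts to look and compute and a shell command to move; the robot and the scene stay as the last step left them, time stands still between calls to the robot, and variables do not carry over. Pictures are saved under pics/ and viewed, at most 14 in all, crops included, and the job is handed in when it is done.

```bash
ls; mkdir -p pics
python3 - <<'E'
from rig import r
import cv2
for n in("scene","top"):
    cv2.imwrite(f"pics/{n}0.png",cv2.cvtColor(r.grab_frame(n),cv2.COLOR_RGB2BGR)); print(r.camera_info(n))
s=r.sense(); print(s)
E
```

```text
pics
{'K': array([[375.3550833 ,   0.        , 326.04963235],
       [  0.        , 375.3550833 , 198.42456915],
       [  0.        ,   0.        ,   1.        ]]), 'rvec': array([ 1.74774726,  1.81802675, -0.71461681]), 'tvec': array([  18.99150381, -378.71462993, 1595.94607455])}
{'K': array([[432.8837201 ,   0.        , 321.77127253],
       [  0.        , 432.8837201 , 199.97369137],
       [  0.        ,   0.        ,   1.        ]]), 'rvec': array([ 2.09304825, -2.13509712,  0.17476133]), 'tvec': array([   8.74589679,  624.35254287, 1177.30555159])}
{'clock': 0.1, 'qpos': array([ 1.17363539e+00,  3.53562356e-01,  1.63408702e+00,  1.73387649e-05,
        1.15520963e+00, -2.39185353e-03]), 'qvel': array([-0.00040258, -0.00185313, -0.00068758, -0.00076164, -0.00155455,
        0.00125545]), 'joint_efforts': array([ 1.05092728e-03, -6.06350255e+01, -3.42818499e+01,  1.03202681e-04,
        4.11343121e-03,  3.82809858e-06]), 'eef_pos': array([240.18969516, 576.52119316, 230.63542266]), 'tcp_rot': array([-3.14032635e+00, -1.88828775e-05,  2.74681654e+00]), 'contact_force': array([-0.16658903,  0.51298476,  0.02137178]), 'wrist_torque': array([-0.01779409,  0.03600943, -0.00465835]), 'grasp_force': 0.0, 'opening': 0.9940505939585459}
```

View pics/top0.png

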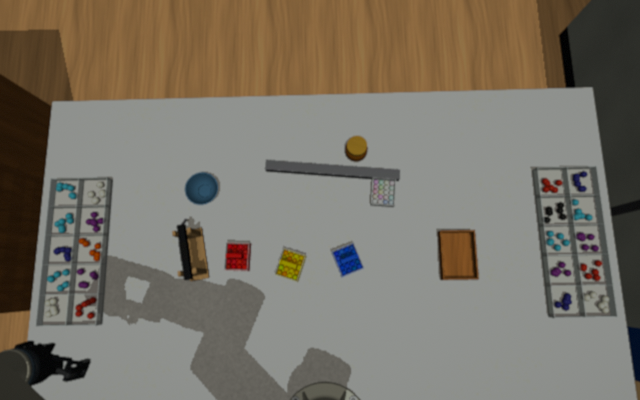

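View pics/scene0.png

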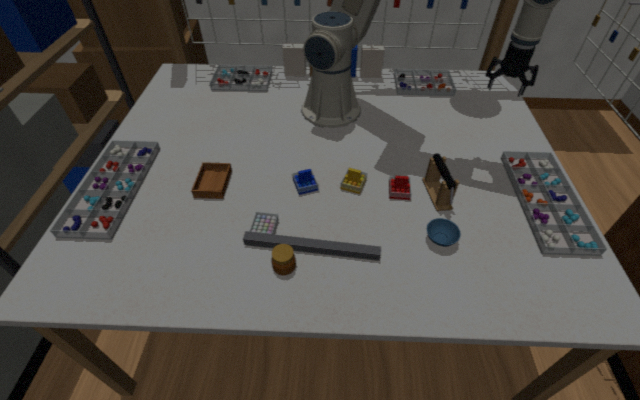

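Top view shows red (238,256), yellow (291,264) and blue (347,259) bins, with no green. The rail runs from (266,165) to (399,175), the end bin is at (383,192) and the cradle at (192,250). I'll zoom in.

Run:
```python
import cv2
a=cv2.imread("pics/top0.png")
cv2.imwrite("pics/c1.png",cv2.resize(a[150:290,165:425],None,fx=3,fy=3,interpolation=cv2.INTER_CUBIC))
b=cv2.imread("pics/scene0.png")
cv2.imwrite("pics/c2.png",cv2.resize(b[145:270,230:470],None,fx=3.3,fy=3.3,interpolation=cv2.INTER_CUBIC))
```

```text
(no output)
```

View pics/c1.png

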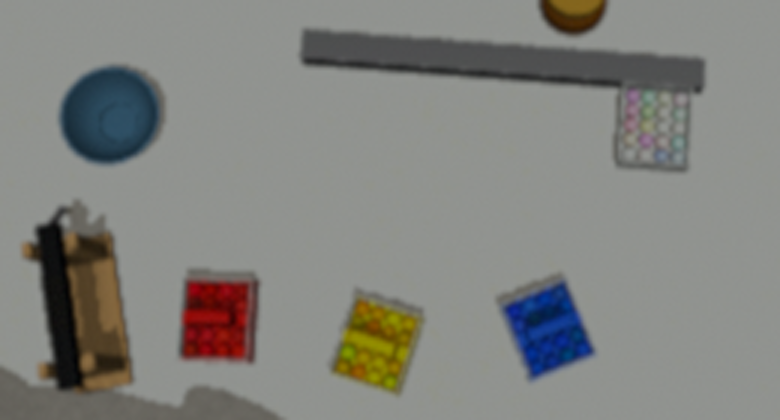

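View pics/c2.png

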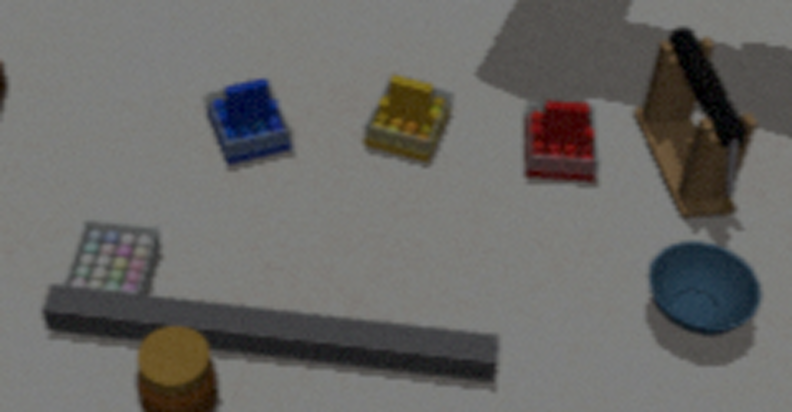

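```bash
cat > h.py <<'E'
import cv2,numpy as np
from scipy.optimize import minimize
from rig import r
CI={n:r.camera_info(n) for n in("scene","top")}
U=4
def proj(n,P):
    c=CI[n]; return cv2.projectPoints(np.float64(P).reshape(-1,1,3),c["rvec"],c["tvec"],c["K"],None)[0][:,0]
def box(lo,hi): return np.array([[x,y,z] for x in(lo[0],hi[0]) for y in(lo[1],hi[1]) for z in(lo[2],hi[2])],float)
def place(B,p):
    c,s=np.cos(p[2]),np.sin(p[2]); return B@np.array([[c,s,0],[-s,c,0],[0,0,1]])+[p[0],p[1],0]
def frames(tag=None):
    f={n:cv2.cvtColor(r.grab_frame(n),cv2.COLOR_RGB2BGR) for n in CI}
    if tag:
        for n in f: cv2.imwrite(f"pics/{n}{tag}.png",f[n])
    return f
def load(tag): return {n:cv2.imread(f"pics/{n}{tag}.png") for n in CI}
def mask(f,name):
    m={}
    for n in f:
        g=cv2.resize(f[n],None,fx=U,fy=U,interpolation=cv2.INTER_CUBIC)
        h,s,v=cv2.split(cv2.cvtColor(g,cv2.COLOR_BGR2HSV)); h=h.astype(int)
        k={'red':((h<8)|(h>172))&(s>150)&(v>60),'yellow':(h>14)&(h<36)&(s>150)&(v>60),
           'blue':(h>108)&(h<130)&(s>140),'rail':(s<60)&(v<105)&(v>15),'black':(v<40)}[name]
        m[n]=k.astype(np.uint8)
    return m
def fit(ms,boxes,p0,pad=40):
    rois={}
    for n in ms:
        q=np.vstack([proj(n,place(b,p0)) for b in boxes])*U
        lo=np.maximum(q.min(0)-pad,0).astype(int);hi=(q.max(0)+pad).astype(int); rois[n]=(lo,hi)
    def cost(p):
        t=0
        for n in ms:
            lo,hi=rois[n]; M=ms[n][lo[1]:hi[1],lo[0]:hi[0]]; R=np.zeros_like(M)
            for b in boxes:
                q=proj(n,place(b,p))*U+(U-1)/2-lo
                cv2.fillConvexPoly(R,cv2.convexHull(np.int32(np.round(q*16)).reshape(-1,1,2)),1,shift=4)
            t+=(M&R).sum()/max((M|R).sum(),1)
        return -t/len(ms)
    S=np.array([p0,*[np.array(p0)+d for d in((15,0,.1),(0,15,-.1),(-8,-8,.15))]])
    o=minimize(cost,p0,method="Nelder-Mead",options=dict(initial_simplex=S,xatol=.05,fatol=1e-5,maxiter=400))
    return o.x,-o.fun
def bw(n,uv,z):
    c=CI[n];R=cv2.Rodrigues(c["rvec"])[0];C=-R.T@c["tvec"];d=R.T@np.linalg.inv(c["K"])@[*uv,1]
    return C+d*(z-C[2])/d[2]
BIN=[box((-39,-34,0),(39,34,20)),box((-6,-22,30),(6,22,65))]
RAIL=[box((0,-80,0),(30,320,30))]
STY=[box((-75,-10,95),(75,10,115))]
E
python3 - <<'E'
from h import *
f=load(0)
g={'red':(238,256),'yellow':(291,264),'blue':(347,259)}
for k,uv in g.items():
    p=bw("top",uv,20); m=mask(f,k)
    for ms in (m,{"top":m["top"]},{"scene":m["scene"]}):
        print(k,*[np.round(v,3) for v in fit(ms,BIN,[p[0],p[1],0])])
a=bw("top",(266,170),30);b=bw("top",(399,180),30); print(a,b)
yaw=np.arctan2(*(a-b)[[1,0]])-np.pi/2; m=mask(f,"rail"); u=(a-b)/np.linalg.norm(a-b); o=b+80*u
for ms in (m,{"top":m["top"]},{"scene":m["scene"]}): print("rail",*fit(ms,RAIL,[o[0],o[1],yaw]))
c=bw("top",(184.5,252),115); m=mask(f,"black")
for ms in (m,{"top":m["top"]},{"scene":m["scene"]}): print("sty",*fit(ms,STY,[c[0],c[1],.1]))
E
```

```text
red [ 4.72482e+02  2.44296e+02 -6.00000e-03] 0.544
red [ 4.76219e+02  2.51315e+02 -7.30000e-02] 0.721
red [ 4.71247e+02  2.44546e+02 -1.70000e-02] 0.369
yellow [ 4.45703e+02  9.15610e+01 -2.32000e-01] 0.684
yellow [ 4.45795e+02  9.07460e+01 -2.69000e-01] 0.795
yellow [ 4.47814e+02  8.77980e+01 -1.19000e-01] 0.583
blue [ 4.56864e+02 -7.26330e+01  2.54000e-01] 0.634
blue [ 4.54782e+02 -7.32480e+01  3.99000e-01] 0.684
blue [ 4.58665e+02 -7.34270e+01  1.54000e-01] 0.59
[723.92115236 160.84347737  30.        ] [ 684.36264673 -230.78188629   30.        ]
rail [ 6.95774865e+02 -1.53942588e+02 -1.01145715e-01] 0.8333635876090125
rail [ 6.94787196e+02 -1.50865440e+02 -1.02812189e-01] 0.9154055525313011
rail [ 6.96147992e+02 -1.48083624e+02 -1.07271563e-01] 0.742299370335254
sty [4.83779597e+02 3.67980042e+02 1.74354603e-01] 0.7765735358130534
sty [4.83983201e+02 3.68397176e+02 1.64271168e-01] 0.7404012079378774
sty [4.82517422e+02 3.67315707e+02 1.78227075e-01] 0.8173884406388935
```

```bash
python3 - <<'E'
s=open('h.py').read()
s=s.replace("(s>150)&(v>60),'yellow'","(s>SL)&(v>35),'yellow'").replace("(s>150)&(v>60),\n","(s>SL)&(v>35),\n").replace("(s>140)","(s>SL)").replace("U=4","U=4;SL=100")
open('h.py','w').write(s)
E
python3 - <<'E'
import h; from h import *
f=load(0)
g={'red':(238,256),'yellow':(291,264),'blue':(347,259)}
for h.SL in (90,120):
  for k,uv in g.items():
    p=bw("top",uv,20); m=mask(f,k)
    for ms in (m,{"top":m["top"]},{"scene":m["scene"]}):
        print(h.SL,k,*[np.round(v,3) for v in fit(ms,BIN,[p[0],p[1],0])])
m=mask(f,'red')['top']|mask(f,'yellow')['top']|mask(f,'blue')['top']
m2=mask(f,'red')['scene']|mask(f,'yellow')['scene']|mask(f,'blue')['scene']
cv2.imwrite('pics/m.png',np.vstack([m[800:1140,860:1480],m2[640:820,1100:1720]])*255)
E
```

```text
90 red [ 4.73145e+02  2.44789e+02 -8.00000e-02] 0.808
90 red [ 4.72127e+02  2.44640e+02 -2.00000e-02] 0.853
90 red [ 4.72972e+02  2.44642e+02 -7.60000e-02] 0.766
90 yellow [ 4.46543e+02  9.06800e+01 -3.22000e-01] 0.848
90 yellow [ 4.4527e+02  9.1480e+01 -3.0900e-01] 0.894
90 yellow [ 4.47229e+02  9.05640e+01 -2.79000e-01] 0.804
90 blue [ 4.57842e+02 -7.27950e+01  2.98000e-01] 0.77
90 blue [ 4.56097e+02 -7.30660e+01  4.03000e-01] 0.762
90 blue [ 4.5816e+02 -7.3529e+01  2.9100e-01] 0.784
120 red [ 4.71854e+02  2.46488e+02 -7.60000e-02] 0.716
120 red [ 4.73359e+02  2.49901e+02 -1.28000e-01] 0.767
120 red [ 4.71956e+02  2.42000e+02 -1.14000e-01] 0.669
120 yellow [ 4.46406e+02  9.06620e+01 -2.96000e-01] 0.747
120 yellow [ 4.46594e+02  9.23550e+01 -2.87000e-01] 0.839
120 yellow [ 4.47211e+02  8.88510e+01 -1.93000e-01] 0.66
120 blue [ 4.57213e+02 -7.28910e+01  2.66000e-01] 0.676
120 blue [ 4.57347e+02 -7.39920e+01  3.36000e-01] 0.714
120 blue [ 4.5825e+02 -7.2883e+01  2.1100e-01] 0.643
```

View pics/m.png

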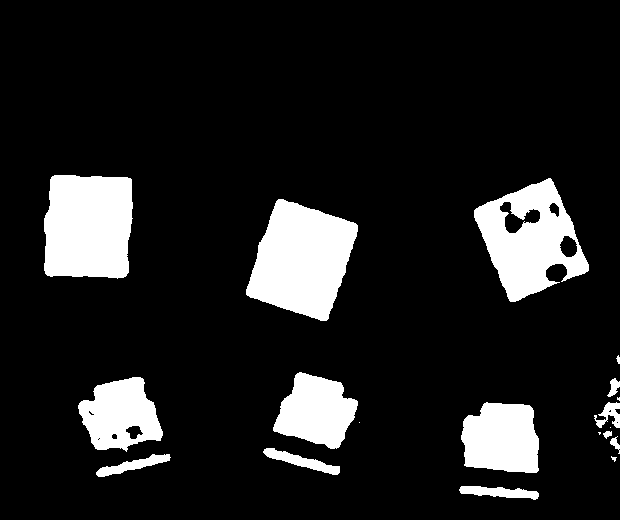

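The masks are clean and the fits are consistent to within 2–3 mm. Next is a planner that turns waypoints into move vectors, starting with blue.

```bash
cat > plan.py <<'E'
import sys,json,numpy as np
from scipy.spatial.transform import Rotation as R
from rig import r
# args: waypoints x,y,z,psi (psi = tool yaw, pointing down); prints vectors per leg
s=r.sense();p=s["eef_pos"];q=R.from_euler("xyz",s["tcp_rot"])
print("clock",round(s["clock"],2),np.round(p,1),np.round(s["tcp_rot"],3),"F",np.round(s["contact_force"],1),"op",round(s["opening"],3))
for a in sys.argv[1:]:
    w=[float(v) for v in a.split(",")]; t=np.array(w[:3]); Q=R.from_euler("xyz",[np.pi,0,w[3]])
    d=q.inv().apply(t-p); rv=(q.inv()*Q).as_rotvec()
    v=np.round(np.r_[d/200,rv/np.pi],3)+0.0
    print(v.tolist(),"rows>=",int(np.ceil(max(np.linalg.norm(d)/41.7,np.degrees(np.linalg.norm(rv))/7.16))))
    # continue from the rounded command
    p=p+q.apply(v[:3]*200); q=q*R.from_rotvec(v[3:]*np.pi)
E
python3 plan.py 400,250,230,2.3 457.5,-73,180,1.93 457.5,-73,36,1.93 457.5,-73,110,1.93 640,-100,110,1.467 649.9,-102.9,110,1.467 649.9,-102.9,38,1.467
```

```text
clock 0.1 [240.2 576.5 230.6] [-3.14  -0.     2.747] F [-0.2  0.5  0. ] op 0.994
[-1.365, -1.2, 0.005, 0.0, 0.0, 0.142] rows>= 9
[-1.395, -0.862, 0.251, 0.0, 0.0, 0.118] rows>= 8
[0.0, 0.001, 0.72, 0.0, 0.0, 0.0] rows>= 4
[0.0, 0.0, -0.37, 0.0, 0.0, 0.0] rows>= 2
[-0.447, 0.806, 0.0, 0.0, 0.0, 0.147] rows>= 5
[-0.009, 0.051, 0.0, 0.0, 0.0, 0.0] rows>= 1
[0.0, 0.0, 0.36, 0.0, 0.0, 0.0] rows>= 2
```

```bash
python3 plan.py 300,430,230,2.55 360,270,220,2.35 420,90,200,2.1 457.5,-73,180,1.93 457.5,-73,36,1.93
```

```text
clock 0.1 [240.2 576.5 230.6] [-3.14  -0.     2.747] F [-0.2  0.5  0. ] op 0.994
[-0.558, -0.561, 0.004, 0.0, 0.0, 0.063] rows>= 4
[-0.696, -0.496, 0.051, 0.0, 0.0, 0.063] rows>= 5
[-0.85, -0.42, 0.101, 0.0, 0.0, 0.08] rows>= 5
[-0.798, -0.249, 0.1, 0.0, 0.0, 0.054] rows>= 5
[0.0, 0.001, 0.72, 0.0, 0.0, 0.0] rows>= 4
```

```bash
python3 -m inch '[[[-0.28,-0.28,0,0,0,0.03],[-0.558,-0.561,0.004,0,0,0.063],[-0.558,-0.561,0.004,0,0,0.063],[-0.558,-0.561,0.004,0,0,0.063],[-0.558,-0.561,0.004,0,0,0.063]]]' 1 60
python3 -m inch '[[[-0.696,-0.496,0.051,0,0,0.063],[-0.696,-0.496,0.051,0,0,0.063],[-0.696,-0.496,0.051,0,0,0.063],[-0.696,-0.496,0.051,0,0,0.063],[-0.696,-0.496,0.051,0,0,0.063]]]'
python3 -m inch '[[[-0.85,-0.42,0.101,0,0,0.08],[-0.85,-0.42,0.101,0,0,0.08],[-0.85,-0.42,0.101,0,0,0.08],[-0.85,-0.42,0.101,0,0,0.08],[-0.85,-0.42,0.101,0,0,0.08]]]'
python3 -m inch '[[[-0.798,-0.249,0.1,0,0,0.054],[-0.798,-0.249,0.1,0,0,0.054],[-0.798,-0.249,0.1,0,0,0.054],[-0.798,-0.249,0.1,0,0,0.054],[-0.798,-0.249,0.1,0,0,0.054],[-0.798,-0.249,0.1,0,0,0.054],[-0.798,-0.249,0.1,0,0,0.054]]]'
python3 - <<'E'
from h import *
f=frames(1); m=mask(f,'blue')
for ms in (m,{"scene":m["scene"]}): print(fit(ms,BIN,[457,-73,.36]))
E
python3 plan.py 457.5,-73,36,1.93
```

```text
clock: 0.52
eef_pos: [301.1, 425.1, 229.9]
tcp_rot: [-3.138, 0.002, 2.547]
contact_force: [0.5, 0.2, -0.1]
opening: 1.001
grasp_force: 0.0
clock: 0.93
eef_pos: [360.9, 265.5, 219.6]
tcp_rot: [-3.139, 0.001, 2.349]
contact_force: [-1.2, 0.5, 0.2]
opening: 1.002
grasp_force: 0.0
clock: 1.35
eef_pos: [420.7, 87.8, 199.8]
tcp_rot: [-3.141, 0.001, 2.099]
contact_force: [0.3, 0.4, -0.6]
opening: 0.998
grasp_force: 0.0
clock: 1.93
eef_pos: [457.6, -72.1, 179.8]
tcp_rot: [-3.141, -0.001, 1.929]
contact_force: [0.3, -0.3, -0.2]
opening: 1.003
grasp_force: 0.0
(array([ 4.57190537e+02, -7.28214424e+01,  3.15228884e-01]), np.float64(0.3818527923779966))
(array([ 4.56438716e+02, -7.43934131e+01,  3.46640845e-01]), np.float64(0.6772876892692561))
clock 2.03 [457.5 -71.2 180.1] [-3.141 -0.     1.931] F [ 0.3 -0.1 -0.7] op 1.001
[-0.009, -0.003, 0.72, 0.0, 0.0, 0.0] rows>= 4
```

```bash
python3 -m inch '[[[0,0,0.2,0,0,0],[0,0,0.4,0,0,0],[0,0,0.55,0,0,0],[0,0,0.65,0,0,0],[0,0,0.72,0,0,0],[0,0,0.72,0,0,0]]]'
python3 -m inch '[[[0,0,0,0,0,0],[0,0,0,0,0,0],[0,0,0,0,0,0],[0,0,0,0,0,0],[0,0,0,0,0,0],[0,0,0,0,0,0],[0,0,0,0,0,0],[0,0,0,0,0,0]]]' -1 60
python3 -m inch '[[[0,0,-0.08,0,0,0],[0,0,-0.2,0,0,0],[0,0,-0.3,0,0,0],[0,0,-0.37,0,0,0],[0,0,-0.37,0,0,0],[0,0,-0.37,0,0,0]]]'
python3 - <<'E'
from h import *
f=frames(2); m=mask(f,'blue')
s=f["scene"][140:260,230:390]; t=f["top"][170:290,280:440]
cv2.imwrite("pics/v2.png",cv2.resize(np.hstack([s,t]),None,fx=2.5,fy=2.5,interpolation=cv2.INTER_CUBIC))
E
python3 plan.py 640,-98,110,1.467 649.9,-101,110,1.467 649.9,-101,38,1.467
```

```text
clock: 2.53
eef_pos: [455.8, -70.6, 33.9]
tcp_rot: [-3.138, -0.002, 1.932]
contact_force: [-0.9, 0.0, -0.1]
opening: 0.999
grasp_force: 0.0
clock: 3.2
eef_pos: [457.9, -72.5, 36.8]
tcp_rot: [3.141, 0.0, 1.93]
contact_force: [-2.2, 0.3, 8.9]
opening: 0.127
grasp_force: 59.8
clock: 3.7
eef_pos: [458.0, -72.6, 110.4]
tcp_rot: [3.14, 0.001, 1.93]
contact_force: [-0.2, -0.0, -2.6]
opening: 0.129
grasp_force: 59.3
clock 3.8 [456.9 -72.4 109.2] [-3.14e+00 -1.00e-03  1.93e+00] F [-0.  -0.6 -2.9] op 0.132
[-0.442, 0.812, -0.005, 0.0, 0.0, 0.147] rows>= 5
[-0.009, 0.051, 0.0, 0.0, 0.0, 0.0] rows>= 1
[-0.001, 0.0, 0.36, 0.0, 0.0, 0.0] rows>= 2
```

View pics/v2.png

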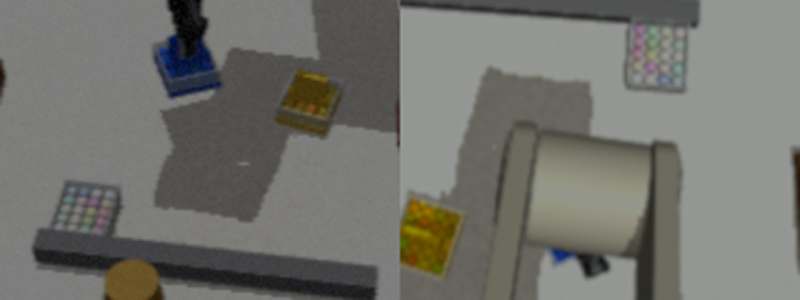

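The blue bin is held level. I'll carry it to the pre-place point, lower it, then nudge it onto the end bin and the rail.

```bash
python3 -m inch '[[[-0.06,0.12,0,0,0,0.02],[-0.14,0.26,0,0,0,0.05],[-0.22,0.41,0,0,0,0.075],[-0.3,0.55,0,0,0,0.1],[-0.38,0.7,0,0,0,0.125],[-0.442,0.812,0,0,0,0.147],[-0.442,0.812,0,0,0,0.147],[-0.442,0.812,0,0,0,0.147]]]'
python3 -m inch '[[[-0.01,0.051,0,0,0,0],[-0.01,0.051,0,0,0,0],[-0.01,0.051,0,0,0,0],[-0.01,0.051,0,0,0,0]]]'
python3 -m inch '[[[0,0,0.1,0,0,0],[0,0,0.2,0,0,0],[0,0,0.28,0,0,0],[0,0,0.33,0,0,0],[0,0,0.355,0,0,0],[0,0,0.365,0,0,0],[0,0,0.365,0,0,0],[0,0,0.365,0,0,0]]]'
python3 plan.py 650,-101,36.5,1.467
python3 -m inch '[[[-0.02,0,0,0,0,0],[-0.03,0,0,0,0,0],[-0.035,0,0,0,0,0],[-0.04,0,0,0,0,0],[-0.04,0,0,0,0,0],[-0.04,0,0,0,0,0]]]'
```

```text
clock: 4.47
eef_pos: [640.7, -98.1, 107.8]
tcp_rot: [-3.139, -0.0, 1.469]
contact_force: [-0.6, -0.1, -2.9]
opening: 0.133
grasp_force: 59.9
clock: 4.8
eef_pos: [650.0, -101.1, 109.9]
tcp_rot: [-3.141, -0.0, 1.468]
contact_force: [-0.0, -0.2, -3.0]
opening: 0.128
grasp_force: 59.9
clock: 5.47
eef_pos: [651.4, -101.2, 38.0]
tcp_rot: [3.14, 0.0, 1.468]
contact_force: [0.4, 0.3, -2.5]
opening: 0.129
grasp_force: 59.9
clock 5.47 [ 651.4 -101.2   38. ] [3.14  0.    1.468] F [ 0.4  0.3 -2.5] op 0.129
[0.0, -0.007, 0.007, 0.0, 0.0, 0.0] rows>= 1
clock: 5.97
eef_pos: [649.9, -109.2, 37.1]
tcp_rot: [3.142, 0.0, 1.468]
contact_force: [-0.5, 0.3, -3.2]
opening: 0.13
grasp_force: 59.9
```

```bash
for i in 1 2 3 4; do python3 -m inch '[[[-0.005,0,0,0,0,0],[-0.01,0,0,0,0,0],[-0.01,0,0,0,0,0]]]' | egrep "eef|contact"; done
```

```text
eef_pos: [649.7, -111.2, 37.0]
contact_force: [-0.9, -0.7, -3.3]
eef_pos: [649.5, -113.1, 37.1]
contact_force: [0.3, 0.3, -4.7]
eef_pos: [649.4, -113.4, 37.2]
contact_force: [0.1, 9.8, -0.4]
eef_pos: [649.4, -113.6, 37.4]
contact_force: [1.4, 18.9, 1.1]
```

```bash
python3 -m inch '[[[0.022,0,0,0,0,0],[0.022,0,0,0,0,0],[0.022,0.03,0.002,0,0,0],[0.022,0.04,0.002,0,0,0],[0.022,0.04,0.002,0,0,0]]]' | egrep "eef|contact"
for i in 1 2 3 4; do python3 -m inch '[[[0,0.005,0,0,0,0],[0,0.01,0,0,0,0],[0,0.01,0,0,0,0]]]' | egrep "eef|contact"; done
```

```text
eef_pos: [658.3, -114.0, 36.9]
contact_force: [1.0, 0.5, -0.3]
eef_pos: [658.5, -114.0, 36.9]
contact_force: [-6.8, 0.4, 6.2]
eef_pos: [659.2, -114.1, 37.0]
contact_force: [-10.5, 1.3, 11.9]
eef_pos: [659.3, -114.2, 37.0]
contact_force: [-18.5, 1.0, 17.7]
eef_pos: [659.3, -114.2, 37.1]
contact_force: [-26.6, 1.9, 24.9]
```

```bash
python3 -m inch '[[[0,-0.025,0,0,0,0],[0,-0.025,0,0,0,0],[-0.015,-0.025,0,0,0,0],[-0.02,-0.025,0,0,0,0],[-0.02,-0.025,0,0,0,0]]]' | egrep "eef|contact"
python3 -m inch '[[[-0.01,0,0,0,0,0],[-0.01,0,0,0,0,0],[-0.01,0,0,0,0,0]]]' | egrep "eef|contact"
python3 - <<'E'
from h import *
f=frames(3); s=f["scene"][190:265,235:335]; t=f["top"][150:225,330:430]
cv2.imwrite("pics/v3.png",cv2.resize(np.hstack([s,t]),None,fx=4,fy=4,interpolation=cv2.INTER_CUBIC))
E
```

```text
eef_pos: [658.9, -114.4, 37.1]
contact_force: [-7.7, 18.0, 11.1]
eef_pos: [658.8, -114.6, 37.2]
contact_force: [-5.9, 27.9, 12.9]
```

View pics/v3.png

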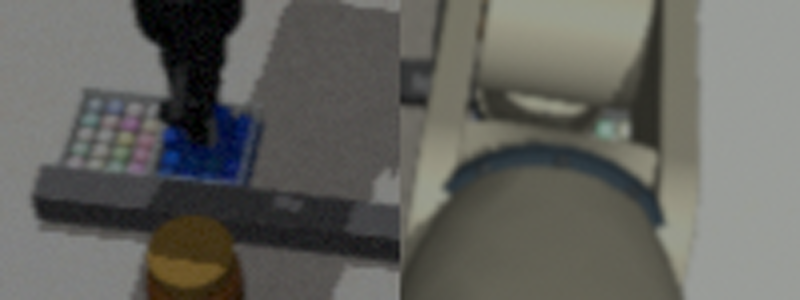

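```bash
python3 -m inch '[[[0.018,-0.005,0,0,0,0],[0.018,-0.005,0,0,0,0],[0.018,-0.005,0,0,0,0]]]' | egrep "eef|contact"
python3 -m inch '[[[0,0,0,0,0,0],[0,0,0,0,0,0],[0,0,0,0,0,0],[0,0,0,0,0,0],[0,0,0,0,0,0]]]' 0 60| egrep "eef|contact|open"
python3 -m inch '[[[0,0,-0.1,0,0,0],[0,0,-0.25,0,0,0],[0,0,-0.4,0,0,0],[0,0,-0.6,0,0,0],[0,0,-0.7,0,0,0],[0,0,-0.7,0,0,0]]]' 
python3 plan.py 560,-10,180,1.36 446,91,180,1.26
```

```text
eef_pos: [659.1, -114.3, 36.9]
contact_force: [-3.2, 10.6, 5.4]
eef_pos: [659.4, -116.5, 36.7]
contact_force: [0.1, -0.7, 0.4]
opening: 0.504
clock: 10.32
eef_pos: [662.4, -116.9, 182.7]
tcp_rot: [3.133, 0.001, 1.468]
contact_force: [1.2, -0.7, -0.3]
opening: 0.495
grasp_force: 0.0
clock 10.32 [ 662.4 -116.9  182.7] [3.133e+00 1.000e-03 1.468e+00] F [ 1.2 -0.7 -0.3] op 0.495
[0.479, -0.564, 0.008, 0.003, 0.0, 0.034] rows>= 4
[0.376, -0.663, 0.0, 0.0, 0.0, 0.032] rows>= 4
```

```bash
python3 -m inch '[[[0.479,-0.564,0,0,0,0.034],[0.479,-0.564,0,0,0,0.034],[0.479,-0.564,0,0,0,0.034],[0.479,-0.564,0,0,0,0.034],[0.479,-0.564,0,0,0,0.034]]]' 1 | egrep "eef"
python3 - <<'E'
from h import *
f=frames(4)
for k,p in (('blue',[659,-115,-.104]),('yellow',[446,91,-.31]),('red',[472,245,-.05])):
    m=mask(f,k)
    for ms in (m,{"scene":m["scene"]}): print(k,*[np.round(x,3) for x in fit(ms,BIN,p)])
E
python3 -m inch '[[[0.376,-0.663,0,0,0,0.032],[0.376,-0.663,0,0,0,0.032],[0.376,-0.663,0,0,0,0.032],[0.376,-0.663,0,0,0,0.032],[0.376,-0.663,0,0,0,0.032],[0.376,-0.663,0,0,0,0.032],[0.376,-0.663,0,0,0,0.032]]]' | egrep "eef"
python3 plan.py 446,91,180,1.26
```

```text
eef_pos: [552.8, -6.7, 175.9]
blue [ 6.5714e+02 -1.1514e+02 -7.7000e-02] 0.54
blue [ 6.40017e+02 -1.14323e+02 -7.70000e-02] 0.638
yellow [ 4.46781e+02  9.01480e+01 -2.67000e-01] 0.357
yellow [ 4.46781e+02  9.01480e+01 -2.67000e-01] 0.714
red [ 4.73187e+02  2.44711e+02 -1.28000e-01] 0.758
red [ 4.73985e+02  2.44608e+02 -1.43000e-01] 0.719
eef_pos: [444.4, 91.5, 176.9]
clock 11.42 [444.4  91.5 176.9] [ 3.14  -0.     1.261] F [ 0.7 -0.3  0.4] op 1.004
[0.0, 0.009, -0.015, 0.0, 0.0, 0.0] rows>= 1
```

```bash
python3 -m inch '[[[0,0.008,0.2,0,0,0],[0,0.008,0.4,0,0,0],[0,0.008,0.55,0,0,0],[0,0.008,0.65,0,0,0],[0,0.008,0.705,0,0,0],[0,0.008,0.705,0,0,0],[0,0.008,0.705,0,0,0]]]'|egrep "eef|conta"
python3 -m inch '[[[0,0,0,0,0,0],[0,0,0,0,0,0],[0,0,0,0,0,0],[0,0,0,0,0,0],[0,0,0,0,0,0],[0,0,0,0,0,0],[0,0,0,0,0,0],[0,0,0,0,0,0]]]' -1 60
python3 -m inch '[[[0,0,-0.08,0,0,0],[0,0,-0.2,0,0,0],[0,0,-0.3,0,0,0],[0,0,-0.37,0,0,0],[0,0,-0.37,0,0,0],[0,0,-0.37,0,0,0]]]'
python3 -m inch '[[[0,0,0,0,0,0],[0,0,0,0,0,0]]]' >/dev/null
python3 plan.py 550,30,110,1.36 647,-31,110,1.467 657.2,-32.4,110,1.467 657.2,-32.4,36.5,1.467
```

```text
eef_pos: [445.1, 90.6, 35.1]
contact_force: [0.5, -0.3, -0.5]
clock: 12.67
eef_pos: [444.6, 91.5, 36.1]
tcp_rot: [3.141, -0.0, 1.261]
contact_force: [-0.6, 0.3, 6.2]
opening: 0.129
grasp_force: 59.6
clock: 13.17
eef_pos: [444.5, 91.5, 109.8]
tcp_rot: [3.14, -0.001, 1.261]
contact_force: [0.8, -0.1, -2.6]
opening: 0.133
grasp_force: 58.9
clock 13.33 [443.4  91.2 108.5] [-3.140e+00  1.000e-03  1.261e+00] F [-0.2  0.2 -3.3] op 0.128
[-0.129, 0.601, -0.008, -0.001, 0.0, -0.032] rows>= 3
[-0.197, 0.538, 0.0, 0.0, 0.0, -0.034] rows>= 3
[-0.002, 0.051, 0.0, 0.0, 0.0, 0.0] rows>= 1
[0.0, 0.0, 0.368, 0.0, 0.0, 0.0] rows>= 2
```

```bash
python3 -m inch '[[[-0.02,0.1,0,0,0,-0.005],[-0.045,0.22,0,0,0,-0.012],[-0.075,0.36,0,0,0,-0.02],[-0.1,0.48,0,0,0,-0.026],[-0.129,0.601,0,0,0,-0.032]]]'|egrep "eef"
python3 -m inch '[[[-0.04,0.12,0,0,0,-0.008],[-0.09,0.25,0,0,0,-0.016],[-0.14,0.4,0,0,0,-0.026],[-0.197,0.538,0,0,0,-0.034],[-0.197,0.56,0,0,0,-0.034],[-0.199,0.589,0,0,0,-0.034],[-0.199,0.589,0,0,0,-0.034],[-0.199,0.589,0,0,0,-0.034]]]'|egrep "eef|tcp"
python3 -m inch '[[[0,0,0.1,0,0,0],[0,0,0.2,0,0,0],[0,0,0.28,0,0,0],[0,0,0.33,0,0,0],[0,0,0.355,0,0,0],[0,0,0.366,0,0,0],[0,0,0.366,0,0,0],[0,0,0.366,0,0,0]]]'|egrep "eef|tcp|cont"
python3 -m inch '[[[-0.02,0,0,0,0,0],[-0.03,0,0,0,0,0],[-0.03,0,0,0,0,0]]]'|egrep "eef|cont"
for i in 1 2 3; do python3 -m inch '[[[-0.005,0,0,0,0,0],[-0.01,0,0,0,0,0],[-0.01,0,0,0,0,0]]]' | egrep "eef|contact"; done
```

```text
eef_pos: [551.3, 29.5, 108.3]
eef_pos: [656.7, -32.8, 108.6]
tcp_rot: [-3.139, -0.0, 1.468]
eef_pos: [658.3, -33.1, 37.3]
tcp_rot: [3.14, -0.0, 1.468]
contact_force: [0.5, -0.6, -2.8]
eef_pos: [657.5, -39.9, 36.9]
contact_force: [-0.4, 0.3, -1.9]
eef_pos: [657.0, -41.5, 36.5]
contact_force: [0.3, -0.4, -2.2]
eef_pos: [656.8, -43.3, 36.5]
contact_force: [-0.3, -0.1, -2.2]
eef_pos: [656.7, -43.7, 36.6]
contact_force: [0.8, 8.3, -0.6]
```

```bash
python3 -m inch '[[[0.018,0,0,0,0,0],[0.018,0,0,0,0,0],[0.018,0.03,0.002,0,0,0],[0.018,0.04,0.002,0,0,0],[0.018,0.04,0.002,0,0,0]]]' | egrep "eef|contact"
for i in 1 2 3; do python3 -m inch '[[[0,0.005,0,0,0,0],[0,0.01,0,0,0,0],[0,0.01,0,0,0,0]]]' | egrep "eef|contact"; done
```

```text
eef_pos: [665.8, -42.8, 36.2]
contact_force: [1.8, 0.5, 0.5]
eef_pos: [666.0, -42.8, 36.2]
contact_force: [-5.7, -0.7, 5.5]
eef_pos: [666.2, -42.9, 36.2]
contact_force: [-12.6, 0.2, 11.6]
eef_pos: [666.3, -43.0, 36.3]
contact_force: [-20.2, 0.1, 19.7]
```

```bash
python3 -m inch '[[[0,-0.018,0,0,0,0],[0,-0.018,0,0,0,0],[-0.015,-0.018,0,0,0,0],[-0.02,-0.018,0,0,0,0],[-0.02,-0.018,0,0,0,0]]]' | egrep "eef|contact"
python3 -m inch '[[[-0.01,0,0,0,0,0],[-0.01,0,0,0,0,0],[-0.01,0,0,0,0,0]]]' | egrep "eef|contact"
python3 -m inch '[[[0.018,-0.005,0,0,0,0],[0.018,-0.005,0,0,0,0],[0.018,-0.005,0,0,0,0]]]' | egrep "eef|contact"
python3 -m inch '[[[0,0,0,0,0,0],[0,0,0,0,0,0],[0,0,0,0,0,0],[0,0,0,0,0,0],[0,0,0,0,0,0]]]' 0 60| egrep "eef|contact|open"
python3 -m inch '[[[0,0,-0.1,0,0,0],[0,0,-0.25,0,0,0],[0,0,-0.4,0,0,0],[0,0,-0.6,0,0,0],[0,0,-0.7,0,0,0],[0,0,-0.7,0,0,0],[0,0,-0.7,0,0,0],[0,0,-0.7,0,0,0]]]' 
python3 plan.py 570,100,180,1.5 472.5,244.7,180,1.49
```

```text
eef_pos: [666.1, -44.7, 36.3]
contact_force: [-6.2, 10.9, 7.8]
eef_pos: [666.1, -44.9, 36.4]
contact_force: [-5.9, 20.1, 8.2]
eef_pos: [666.0, -44.1, 36.2]
contact_force: [-3.7, 6.1, 4.3]
eef_pos: [666.3, -45.3, 36.1]
contact_force: [0.1, -0.2, 0.1]
opening: 0.5
clock: 19.25
eef_pos: [665.6, -45.1, 175.3]
tcp_rot: [-3.141, 0.0, 1.468]
contact_force: [-0.4, 0.1, 0.1]
opening: 0.497
grasp_force: 0.0
clock 19.25 [665.6 -45.1 175.3] [-3.141  0.     1.468] F [-0.4  0.1  0.1] op 0.497
[0.673, -0.55, -0.023, 0.0, 0.0, -0.01] rows>= 5
[0.686, -0.538, 0.0, 0.0, 0.0, 0.003] rows>= 5
```

```bash
python3 -m inch '[[[0.673,-0.55,-0.02,0,0,-0.01],[0.673,-0.55,-0.02,0,0,-0.01],[0.673,-0.55,-0.02,0,0,-0.01],[0.673,-0.55,-0.02,0,0,-0.01],[0.673,-0.55,-0.02,0,0,-0.01]]]' 1 | egrep "eef"
python3 - <<'E'
from h import *
f=frames(5)
for k,p in (('blue',[658,-116,-.104]),('yellow',[666,-45,-.104]),('red',[472,245,-.05])):
    m=mask(f,k)
    for ms in (m,{"scene":m["scene"]}): print(k,*[np.round(x,3) for x in fit(ms,BIN,p)])
E
python3 -m inch '[[[0.686,-0.538,0,0,0,0.003],[0.686,-0.538,0,0,0,0.003],[0.686,-0.538,0,0,0,0.003],[0.686,-0.538,0,0,0,0.003],[0.686,-0.538,0,0,0,0.003],[0.686,-0.538,0,0,0,0.003],[0.686,-0.538,0,0,0,0.003]]]' | egrep "eef"
python3 plan.py 472.5,244.7,36.5,1.49
```

```text
eef_pos: [565.8, 103.9, 178.1]
blue [ 6.58469e+02 -1.15744e+02 -7.60000e-02] 0.677
blue [ 6.38471e+02 -1.19277e+02  4.00000e-03] 0.625
yellow [ 6.66751e+02 -4.45640e+01 -4.90000e-02] 0.718
yellow [ 6.46855e+02 -4.60470e+01  4.60000e-02] 0.593
red [ 4.72325e+02  2.45256e+02 -1.16000e-01] 0.368
red [ 4.72328e+02  2.45227e+02 -1.16000e-01] 0.726
eef_pos: [473.6, 244.0, 179.5]
clock 20.35 [473.6 244.  179.5] [-3.141e+00  1.000e-03  1.491e+00] F [0.  0.  0.2] op 0.999
[0.003, -0.006, 0.715, 0.0, 0.0, 0.0] rows>= 4
```

```bash
python3 -m inch '[[[0.003,-0.004,0.2,0,0,0],[0.003,-0.004,0.4,0,0,0],[0.003,-0.004,0.55,0,0,0],[0.003,-0.004,0.65,0,0,0],[0.003,-0.004,0.715,0,0,0],[0.003,-0.004,0.715,0,0,0],[0.003,-0.004,0.715,0,0,0]]]'|egrep "eef|conta"
python3 -m inch '[[[0,0,0,0,0,0],[0,0,0,0,0,0],[0,0,0,0,0,0],[0,0,0,0,0,0],[0,0,0,0,0,0],[0,0,0,0,0,0],[0,0,0,0,0,0],[0,0,0,0,0,0]]]' -1 60
python3 -m inch '[[[0,0,-0.08,0,0,0],[0,0,-0.2,0,0,0],[0,0,-0.3,0,0,0],[0,0,-0.37,0,0,0],[0,0,-0.37,0,0,0],[0,0,-0.37,0,0,0],[0,0,-0.37,0,0,0],[0,0,-0.37,0,0,0]]]'
python3 plan.py 570,140,110,1.48 664.5,36.3,110,1.467 664.5,36.3,36.5,1.467
```

```text
eef_pos: [472.8, 243.7, 36.3]
contact_force: [0.4, 0.4, 0.2]
clock: 21.6
eef_pos: [472.3, 245.5, 37.5]
tcp_rot: [3.141, -0.0, 1.49]
contact_force: [-1.4, -1.0, 7.0]
opening: 0.129
grasp_force: 59.3
clock: 22.27
eef_pos: [471.3, 244.9, 109.8]
tcp_rot: [-3.14, 0.001, 1.49]
contact_force: [-0.7, 0.3, -3.1]
opening: 0.13
grasp_force: 58.8
clock 22.27 [471.3 244.9 109.8] [-3.14e+00  1.00e-03  1.49e+00] F [-0.7  0.3 -3.1] op 0.13
[-0.483, 0.534, -0.002, -0.001, 0.0, 0.003] rows>= 4
[-0.474, 0.517, 0.002, 0.0, 0.0, 0.004] rows>= 4
[0.0, 0.0, 0.367, 0.0, 0.0, 0.0] rows>= 2
```

```bash
python3 -m inch '[[[-0.08,0.08,0,0,0,0],[-0.18,0.2,0,0,0,0],[-0.29,0.32,0,0,0,0.002],[-0.38,0.42,0,0,0,0.003],[-0.483,0.534,0,0,0,0.003]]]'|egrep "eef"
python3 -m inch '[[[-0.1,0.11,0,0,0,0.001],[-0.2,0.22,0,0,0,0.002],[-0.3,0.33,0,0,0,0.003],[-0.4,0.44,0,0,0,0.004],[-0.474,0.517,0,0,0,0.004],[-0.474,0.517,0,0,0,0.004],[-0.474,0.517,0,0,0,0.004],[-0.474,0.517,0,0,0,0.004]]]'|egrep "eef|tcp"
python3 -m inch '[[[0,0,0.1,0,0,0],[0,0,0.2,0,0,0],[0,0,0.28,0,0,0],[0,0,0.33,0,0,0],[0,0,0.355,0,0,0],[0,0,0.365,0,0,0],[0,0,0.365,0,0,0],[0,0,0.365,0,0,0]]]'|egrep "eef|tcp|cont"
python3 -m inch '[[[-0.02,0,0,0,0,0],[-0.03,0,0,0,0,0],[-0.03,0,0,0,0,0]]]'|egrep "eef|cont"
for i in 1 2 3; do python3 -m inch '[[[-0.005,0,0,0,0,0],[-0.01,0,0,0,0,0],[-0.01,0,0,0,0,0]]]' | egrep "eef|contact"; done
```

```text
eef_pos: [570.7, 139.4, 109.7]
eef_pos: [664.1, 37.0, 109.6]
tcp_rot: [-3.139, 0.0, 1.468]
eef_pos: [665.8, 37.1, 38.8]
tcp_rot: [3.14, -0.0, 1.469]
contact_force: [-0.5, 0.1, -1.7]
eef_pos: [664.9, 30.2, 38.5]
contact_force: [-0.0, -0.9, -3.1]
eef_pos: [664.5, 28.5, 38.1]
contact_force: [-1.1, 0.3, -3.6]
eef_pos: [664.3, 26.7, 38.1]
contact_force: [-0.2, -0.2, -1.8]
eef_pos: [664.4, 26.1, 38.3]
contact_force: [0.8, 6.8, -2.2]
```

```bash
python3 -m inch '[[[0.018,0,0,0,0,0],[0.018,0,0.004,0,0,0],[0.018,0.03,0.006,0,0,0],[0.018,0.04,0.006,0,0,0],[0.018,0.04,0.006,0,0,0]]]' | egrep "eef|contact"
for i in 1 2 3; do python3 -m inch '[[[0,0.005,0,0,0,0],[0,0.01,0,0,0,0],[0,0.01,0,0,0,0]]]' | egrep "eef|contact"; done
```

```text
eef_pos: [672.2, 27.5, 37.6]
contact_force: [-4.0, 2.7, 6.0]
eef_pos: [672.8, 27.5, 37.7]
contact_force: [-9.7, 1.0, 12.2]
eef_pos: [673.4, 27.4, 37.8]
contact_force: [-15.0, 2.3, 17.3]
eef_pos: [673.5, 27.4, 37.8]
contact_force: [-22.0, 3.4, 22.8]
```

```bash
python3 -m inch '[[[0,-0.022,0,0,0,0],[0,-0.022,0,0,0,0],[-0.015,-0.022,0,0,0,0],[-0.02,-0.022,0,0,0,0],[-0.02,-0.022,0,0,0,0]]]' | egrep "eef|contact"
python3 -m inch '[[[-0.01,0,0,0,0,0],[-0.015,0,0,0,0,0],[-0.015,0,0,0,0,0]]]' | egrep "eef|contact"
python3 -m inch '[[[0.014,-0.003,0,0,0,0],[0.022,-0.003,0,0,0,0],[0.022,-0.003,0,0,0,0]]]' | egrep "eef|contact"
python3 -m inch '[[[0,0,0,0,0,0],[0,0,0,0,0,0],[0,0,0,0,0,0],[0,0,0,0,0,0],[0,0,0,0,0,0]]]' 0 60| egrep "eef|contact|open"
python3 -m inch '[[[0,0,-0.1,0,0,0],[0,0,-0.25,0,0,0],[0,0,-0.4,0,0,0],[0,0,-0.6,0,0,0],[0,0,-0.7,0,0,0],[0,0,-0.7,0,0,0],[0,0,-0.7,0,0,0],[0,0,-0.7,0,0,0]]]' 
python3 plan.py 590,180,190,1.45 484,368,190,1.74
```

```text
eef_pos: [673.1, 25.2, 37.7]
contact_force: [-6.0, 10.9, 8.8]
eef_pos: [673.1, 25.0, 37.9]
contact_force: [-5.5, 24.9, 9.0]
eef_pos: [673.1, 25.4, 37.6]
contact_force: [-4.2, 4.5, 6.8]
eef_pos: [673.2, 24.6, 36.8]
contact_force: [0.3, 0.3, -0.6]
opening: 0.501
clock: 28.18
eef_pos: [672.5, 24.8, 176.1]
tcp_rot: [-3.141, 0.0, 1.468]
contact_force: [0.4, -0.4, 0.0]
opening: 0.503
grasp_force: 0.0
clock 28.18 [672.5  24.8 176.1] [-3.141  0.     1.468] F [ 0.4 -0.4  0. ] op 0.503
[0.73, -0.49, -0.069, 0.0, 0.0, 0.006] rows>= 5
[0.868, -0.64, 0.0, 0.0, 0.0, -0.093] rows>= 6
```

```bash
python3 plan.py 590,180,195,0.95 530,280,195,0.55 484,368,195,0.172
```

```text
clock 28.18 [672.5  24.8 176.1] [-3.141  0.     1.468] F [ 0.4 -0.4  0. ] op 0.503
[0.73, -0.49, -0.094, 0.0, 0.0, 0.165] rows>= 5
[0.232, -0.535, 0.0, 0.0, 0.0, 0.127] rows>= 4
[0.034, -0.495, 0.0, 0.0, 0.0, 0.121] rows>= 4
```

```bash
python3 -m inch '[[[0.73,-0.49,-0.094,0,0,0.165],[0.73,-0.49,-0.094,0,0,0.165],[0.73,-0.49,-0.094,0,0,0.165],[0.73,-0.49,-0.094,0,0,0.165],[0.73,-0.49,-0.094,0,0,0.165],[0.73,-0.49,-0.094,0,0,0.165]]]' 1|egrep "eef|tcp"
python3 -m inch '[[[0.232,-0.535,0,0,0,0.127],[0.232,-0.535,0,0,0,0.127],[0.232,-0.535,0,0,0,0.127],[0.232,-0.535,0,0,0,0.127],[0.232,-0.535,0,0,0,0.127]]]'|egrep "eef|tcp"
python3 -m inch '[[[0.034,-0.495,0,0,0,0.121],[0.034,-0.495,0,0,0,0.121],[0.034,-0.495,0,0,0,0.121],[0.034,-0.495,0,0,0,0.121],[0.034,-0.495,0,0,0,0.121],[0.034,-0.495,0,0,0,0.121],[0.034,-0.495,0,0,0,0.121]]]'|egrep "eef|tcp"
python3 - <<'E'
from h import *
f=frames(6)
for k,p in (('blue',[658,-116,-.104]),('yellow',[666,-45,-.104]),('red',[673,25,-.1])):
    m=mask(f,k); print(k,*[np.round(x,3) for x in fit({"top":m["top"]},BIN,p)])
m=mask(f,'black'); print(fit({"scene":m["scene"]},STY,[483.5,368,.17]))
s=f["scene"][185:265,235:375]; t=f["top"][135:215,260:400]
cv2.imwrite("pics/v6.png",cv2.resize(np.vstack([s,t]),None,fx=3.5,fy=3.5,interpolation=cv2.INTER_CUBIC))
E
python3 plan.py 484,368,86,0.172
```

```text
eef_pos: [588.2, 182.8, 194.3]
tcp_rot: [-3.139, 0.002, 0.952]
eef_pos: [529.5, 280.6, 194.2]
tcp_rot: [3.141, 0.002, 0.553]
eef_pos: [485.4, 366.5, 195.2]
tcp_rot: [3.141, 0.001, 0.172]
blue [ 6.62475e+02 -1.14803e+02 -1.23000e-01] 0.744
yellow [ 6.67865e+02 -4.30810e+01 -9.80000e-02] 0.865
red [ 6.74265e+02  2.49140e+01 -2.20000e-02] 0.826
(array([4.83844602e+02, 3.67800566e+02, 1.65163260e-01]), np.float64(0.7703090156100669))
clock 29.78 [485.3 366.8 195.5] [3.141 0.    0.171] F [ 0.  -0.6 -0.9] op 0.997
[-0.005, -0.007, 0.547, 0.0, 0.0, 0.0] rows>= 3
```

View pics/v6.png

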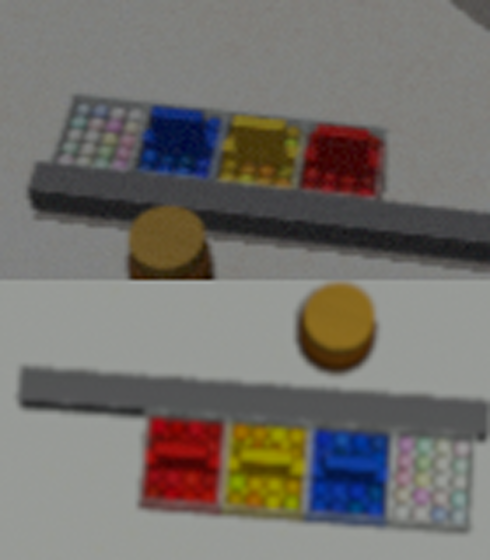

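The row reads white, blue, yellow, red, closed and flush in both views. Now the stylus.

```bash
python3 -m inch '[[[-0.007,-0.006,0.2,0,0,0],[-0.007,-0.006,0.4,0,0,0],[-0.007,-0.006,0.5,0,0,0],[-0.007,-0.006,0.547,0,0,0],[-0.007,-0.006,0.547,0,0,0],[-0.007,-0.006,0.547,0,0,0],[-0.007,-0.006,0.547,0,0,0]]]'|egrep "eef|tcp|cont"
python3 -m inch '[[[0,0,0,0,0,0],[0,0,0,0,0,0],[0,0,0,0,0,0],[0,0,0,0,0,0],[0,0,0,0,0,0],[0,0,0,0,0,0],[0,0,0,0,0,0],[0,0,0,0,0,0]]]' -1 60
python3 -m inch '[[[0,0,0,0,0,0],[0,0,0,0,0,0]]]' | egrep "eef|tcp|cont"
python3 - <<'E'
from h import *
f=frames(7)
s=f["scene"][145:245,400:500]; t=f["top"][200:290,150:250]
cv2.imwrite("pics/v7.png",cv2.resize(np.hstack([s[:90],t]),None,fx=4,fy=4,interpolation=cv2.INTER_CUBIC))
E
```

```text
eef_pos: [484.2, 369.6, 88.0]
tcp_rot: [-3.14, -0.002, 0.171]
contact_force: [0.3, 0.3, 0.2]
clock: 31.03
eef_pos: [483.2, 369.2, 86.7]
tcp_rot: [-3.141, -0.001, 0.171]
contact_force: [-0.8, -0.6, 6.0]
opening: 0.226
grasp_force: 59.3
eef_pos: [483.2, 369.3, 86.7]
tcp_rot: [-3.141, -0.001, 0.171]
contact_force: [-0.9, -0.5, 5.1]
```

View pics/v7.png

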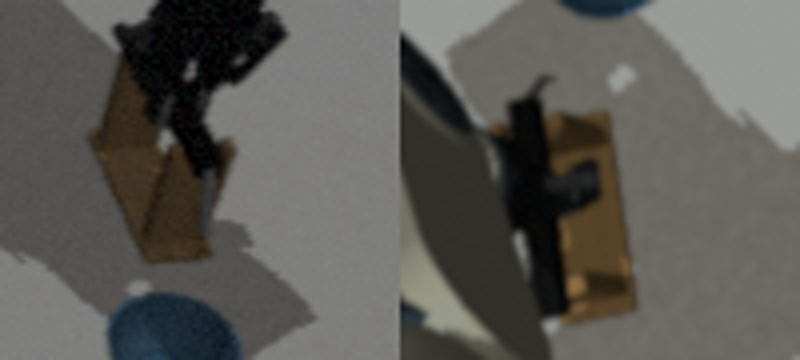

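```bash
python3 -m inch '[[[0,0,-0.05,0,0,0],[0,0,-0.15,0,0,0],[0,0,-0.25,0,0,0],[0,0,-0.35,0,0,0],[0,0,-0.42,0,0,0],[0,0,-0.42,0,0,0],[0,0,-0.42,0,0,0],[0,0,-0.42,0,0,0]]]'
python3 plan.py 500,250,170,0.12 530,110,170,0.05 565,-30,160,-0.03 593.4,-152.5,130,-0.104 593.4,-152.5,95,-0.104
```

```text
clock: 31.97
eef_pos: [482.4, 368.6, 169.4]
tcp_rot: [3.141, 0.001, 0.171]
contact_force: [0.2, -0.7, -1.6]
opening: 0.227
grasp_force: 58.7
clock 31.97 [482.4 368.6 169.4] [3.141e+00 1.000e-03 1.710e-01] F [ 0.2 -0.7 -1.6] op 0.227
[-0.014, 0.599, -0.002, 0.0, 0.0, 0.016] rows>= 3
[0.065, 0.713, 0.0, 0.0, 0.0, 0.022] rows>= 4
[0.139, 0.708, 0.05, 0.0, 0.0, 0.026] rows>= 4
[0.16, 0.608, 0.151, 0.0, 0.0, 0.023] rows>= 4
[0.001, 0.0, 0.175, 0.0, 0.0, 0.0] rows>= 1
```

```bash
python3 -m inch '[[[0,0.1,0,0,0,0.003],[-0.01,0.25,0,0,0,0.006],[-0.01,0.42,0,0,0,0.01],[-0.014,0.599,0,0,0,0.016]]]'|egrep "eef|tcp"
python3 -m inch '[[[0.015,0.17,0,0,0,0.005],[0.03,0.34,0,0,0,0.01],[0.05,0.52,0,0,0,0.016],[0.065,0.713,0,0,0,0.022]]]'|egrep "eef|tcp"
python3 -m inch '[[[0.03,0.17,0.01,0,0,0.006],[0.07,0.35,0.02,0,0,0.013],[0.1,0.52,0.04,0,0,0.02],[0.139,0.708,0.05,0,0,0.026]]]'|egrep "eef|tcp"
python3 -m inch '[[[0.04,0.17,0.04,0,0,0.006],[0.08,0.32,0.08,0,0,0.012],[0.12,0.46,0.12,0,0,0.018],[0.16,0.57,0.151,0,0,0.023],[0.16,0.608,0.151,0,0,0.023],[0.16,0.608,0.151,0,0,0.023],[0.16,0.608,0.151,0,0,0.023],[0.16,0.608,0.151,0,0,0.023]]]'|egrep "eef|tcp"
python3 -m inch '[[[0,0,0.05,0,0,0],[0,0,0.1,0,0,0],[0,0,0.15,0,0,0],[0,0,0.175,0,0,0],[0,0,0.175,0,0,0],[0,0,0.175,0,0,0],[0,0,0.175,0,0,0],[0,0,0.175,0,0,0]]]'
python3 - <<'E'
from h import *
f=frames(8); c=(272,225)
s=f["scene"][185:255,235:315]; t=f["top"][150:220,340:420]
cv2.imwrite("pics/v8.png",cv2.resize(np.hstack([s,t]),None,fx=5,fy=5,interpolation=cv2.INTER_CUBIC))
st=r.sense(); p=st["eef_pos"]; y=st["tcp_rot"][2]; tip=p+[100*np.cos(y),100*np.sin(y),-56.7]
print(tip,[(proj(n,tip)[0]-o)*5 for n,o in (("scene",(235,185)),("top",(340,150)))])
E
python3 plan.py 593.4,-152.5,88,-0.104
```

```text
eef_pos: [499.7, 249.3, 168.7]
tcp_rot: [3.141, 0.002, 0.121]
eef_pos: [529.9, 109.0, 169.0]
tcp_rot: [3.141, 0.002, 0.051]
eef_pos: [564.5, -31.0, 158.5]
tcp_rot: [-3.141, 0.003, -0.031]
eef_pos: [593.4, -150.8, 129.8]
tcp_rot: [-3.141, 0.001, -0.102]
clock: 34.3
eef_pos: [594.3, -152.1, 95.5]
tcp_rot: [3.142, -0.001, -0.103]
contact_force: [1.0, -0.4, -0.4]
opening: 0.227
grasp_force: 58.7
[ 693.68886908 -162.41594978   38.8417358 ] [array([166.03328064, 229.38994433]), array([179.11992685, 133.61116354])]
clock 34.4 [ 594.2 -152.2   95.5] [ 3.141e+00 -1.000e-03 -1.030e-01] F [ 0.  -0.  -0.7] op 0.227
[-0.004, 0.002, 0.038, 0.0, 0.0, 0.0] rows>= 1
```

View pics/v8.png

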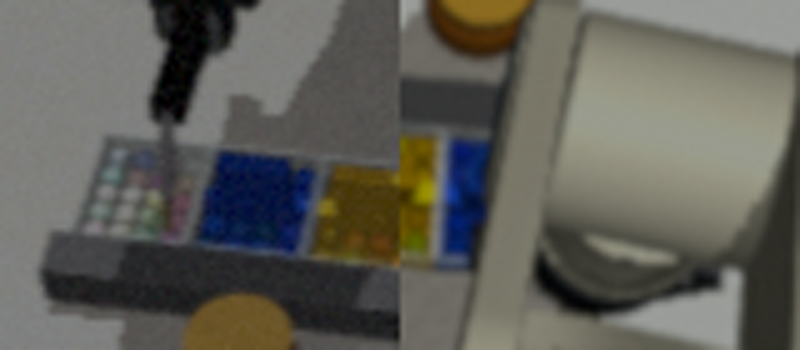

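```bash
python3 -m inch '[[[0,0,0.01,0,0,0],[0,0,0.02,0,0,0],[0,0,0.03,0,0,0],[0,0,0.03,0,0,0],[0,0,0.03,0,0,0]]]'|egrep "eef|cont"
for i in 1 2 3 ; do python3 -m inch '[[[0,0,0.002,0,0,0],[0,0,0.003,0,0,0],[0,0,0.003,0,0,0]]]' | egrep "eef|cont"; done
python3 - <<'E'
from h import *
f=frames(9)
s=f["scene"][205:245,255:305].astype(float)
s=np.clip((s-20)*2,0,255).astype(np.uint8)
cv2.imwrite("pics/v9.png",cv2.resize(s,None,fx=12,fy=12,interpolation=cv2.INTER_CUBIC))
st=r.sense(); p=st["eef_pos"]; y=st["tcp_rot"][2]; tip=p+[100*np.cos(y),100*np.sin(y),-56.7]
O=np.array([694.9,-153,30]);a=-.104
L=[O+[-np.sin(a)*t,np.cos(a)*t,0] for t in(-70,0,70)]
print(tip,[(q-(255,205))*12 for q in proj("scene",[tip,*L])])
E
```

```text
eef_pos: [593.7, -152.0, 88.8]
contact_force: [1.0, 0.8, -0.8]
eef_pos: [593.9, -152.0, 88.5]
contact_force: [-0.1, -0.1, -0.2]
eef_pos: [593.9, -152.0, 87.9]
contact_force: [0.4, -0.3, -0.3]
eef_pos: [593.9, -152.0, 87.2]
contact_force: [0.2, -0.1, -0.7]
[ 693.37740252 -162.28653925   30.57194576] [array([162.80018932, 330.55398964]), array([-77.86495944, 305.49377411]), array([199.9758487 , 338.16541373]), array([481.10277136, 371.22347157])]
```

View pics/v9.png

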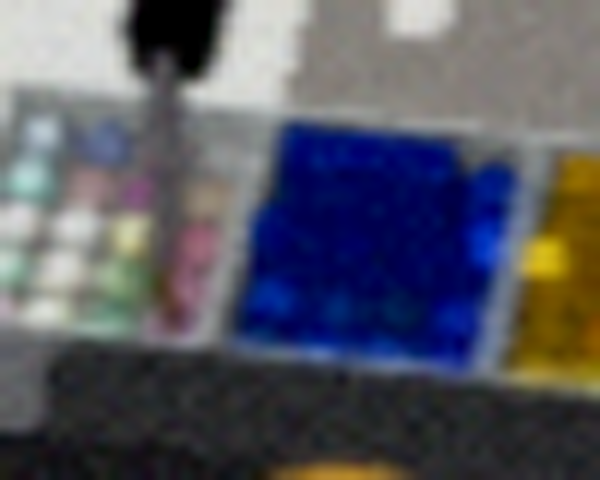

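```bash
for i in 1 2 3 4; do python3 -m inch '[[[0,0,0.001,0,0,0],[0,0,0.002,0,0,0],[0,0,0.002,0,0,0]]]' | egrep "eef|cont"; done
```

```text
eef_pos: [593.9, -152.0, 86.9]
contact_force: [-0.7, 0.3, -0.3]
eef_pos: [593.9, -152.0, 86.5]
contact_force: [0.1, 0.9, -0.1]
eef_pos: [593.9, -152.0, 86.1]
contact_force: [-1.1, 0.2, 1.1]
eef_pos: [593.8, -152.0, 85.8]
contact_force: [-1.5, 0.6, 3.5]
```

```bash
python3 -m inch '[[[0,0,-0.009,0,0,0],[0,0,-0.009,0,0,0],[0,0,-0.009,0,0,0],[0,0,-0.009,0,0,0]]]' | egrep "eef|cont|tcp"
for i in 1 2 3 4 5 6; do python3 -m inch '[[[0,-0.008,0,0,0,0],[0,-0.017,0,0,0,0],[0,-0.025,0,0,0,0],[0,-0.033,0,0,0,0],[0,-0.042,0,0,0,0],[0,-0.05,0,0,0,0],[0,-0.058,0,0,0,0],[0,-0.067,0,0,0,0]]]' | egrep "eef|cont|tcp"; done
```

```text
eef_pos: [594.0, -152.0, 87.4]
tcp_rot: [-3.142, -0.0, -0.103]
contact_force: [-0.2, -0.5, -0.8]
eef_pos: [595.3, -138.5, 87.5]
tcp_rot: [3.142, 0.0, -0.103]
contact_force: [1.1, -0.2, -0.7]
eef_pos: [596.7, -125.3, 87.5]
tcp_rot: [3.142, -0.0, -0.103]
contact_force: [-0.5, 0.7, -0.1]
eef_pos: [598.0, -111.9, 87.5]
tcp_rot: [-3.142, 0.0, -0.103]
contact_force: [0.2, 0.3, -1.0]
eef_pos: [599.4, -98.6, 87.5]
tcp_rot: [3.142, 0.0, -0.103]
contact_force: [-0.7, 0.3, -1.1]
eef_pos: [600.8, -85.3, 87.5]
tcp_rot: [-3.142, -0.0, -0.103]
contact_force: [-0.2, -0.3, -0.8]
eef_pos: [602.2, -71.9, 87.5]
tcp_rot: [3.142, 0.0, -0.103]
contact_force: [-0.1, 0.4, -1.5]
```

```bash
for i in 1 2 3 4 5 6 7 8 9 10 11; do python3 -m inch '[[[0,-0.008,0,0,0,0],[0,-0.017,0,0,0,0],[0,-0.025,0,0,0,0],[0,-0.033,0,0,0,0],[0,-0.042,0,0,0,0],[0,-0.05,0,0,0,0],[0,-0.058,0,0,0,0],[0,-0.067,0,0,0,0]]]' | egrep "eef|cont"; done
python3 -m inch '[[[0,0,-0.03,0,0,0],[0,0,-0.1,0,0,0],[0,0,-0.2,0,0,0],[0,0,-0.3,0,0,0],[0,0,-0.42,0,0,0],[0,0,-0.42,0,0,0],[0,0,-0.42,0,0,0],[0,0,-0.42,0,0,0]]]'
python3 plan.py 540,220,170,0.05 483.3,369.2,170,0.171 483.3,369.2,95,0.171 483.3,369.2,87,0.171
```

```text
eef_pos: [603.5, -58.6, 87.5]
contact_force: [-0.0, 0.5, -0.9]
eef_pos: [604.9, -45.3, 87.5]
contact_force: [-0.4, 0.4, -1.1]
eef_pos: [606.3, -32.0, 87.5]
contact_force: [-0.7, -0.1, -0.2]
eef_pos: [607.6, -18.6, 87.5]
contact_force: [-0.4, 0.2, -0.3]
eef_pos: [609.0, -5.3, 87.5]
contact_force: [0.1, -0.1, -0.6]
eef_pos: [610.4, 8.1, 87.5]
contact_force: [0.0, 0.8, 0.5]
eef_pos: [611.7, 21.4, 87.5]
contact_force: [-0.6, -0.6, -1.2]
eef_pos: [613.1, 34.7, 87.5]
contact_force: [0.9, 0.1, -0.2]
eef_pos: [614.5, 48.0, 87.5]
contact_force: [-0.1, -0.3, -0.5]
eef_pos: [615.9, 61.4, 87.5]
contact_force: [0.0, 0.0, -1.2]
eef_pos: [617.3, 74.7, 87.5]
contact_force: [0.8, -0.3, -0.5]
clock: 49.0
eef_pos: [616.9, 74.5, 171.2]
tcp_rot: [3.141, 0.0, -0.103]
contact_force: [-0.6, 0.1, -1.3]
opening: 0.224
grasp_force: 58.8
clock 49.0 [616.9  74.5 171.2] [ 3.141  0.    -0.103] F [-0.6  0.1 -1.3] op 0.224
[-0.457, -0.684, 0.006, 0.0, 0.0, -0.049] rows>= 4
[-0.245, -0.76, 0.0, 0.0, 0.0, -0.038] rows>= 4
[0.0, 0.0, 0.375, 0.0, 0.0, 0.0] rows>= 2
[0.0, 0.0, 0.04, 0.0, 0.0, 0.0] rows>= 1
```

```bash
python3 -m inch '[[[-0.1,-0.15,0,0,0,-0.01],[-0.22,-0.33,0,0,0,-0.024],[-0.34,-0.51,0,0,0,-0.036],[-0.457,-0.684,0,0,0,-0.049],[-0.457,-0.684,0,0,0,-0.049]]]'|egrep "eef|tcp"
python3 -m inch '[[[-0.05,-0.17,0,0,0,-0.01],[-0.12,-0.36,0,0,0,-0.02],[-0.18,-0.55,0,0,0,-0.03],[-0.245,-0.72,0,0,0,-0.038],[-0.245,-0.76,0,0,0,-0.038],[-0.245,-0.76,0,0,0,-0.038],[-0.245,-0.76,0,0,0,-0.038],[-0.245,-0.76,0,0,0,-0.038]]]'|egrep "eef|tcp"
python3 - <<'E'
from h import *
f=frames(10)
for k,p in (('blue',[658,-116,-.104]),('yellow',[666,-45,-.104]),('red',[673,25,-.1])):
    m=mask(f,k); print(k,*[np.round(x,3) for x in fit({"top":m["top"]},BIN,p)])
E
python3 plan.py 483.3,369.2,87,0.171
```

```text
eef_pos: [536.4, 224.4, 170.0]
tcp_rot: [-3.141, 0.004, 0.057]
eef_pos: [483.8, 367.8, 170.7]
tcp_rot: [3.14, 0.001, 0.17]
blue [ 6.62475e+02 -1.14803e+02 -1.23000e-01] 0.745
yellow [ 6.68584e+02 -4.33420e+01 -1.00000e-01] 0.865
red [ 6.75059e+02  2.55730e+01 -2.40000e-02] 0.824
clock 50.18 [484.1 367.7 171.2] [3.141e+00 1.000e-03 1.690e-01] F [ 0.2 -0.8 -0.3] op 0.223
[-0.002, -0.008, 0.421, 0.0, 0.0, -0.001] rows>= 3
```

Every bin reads as before the trace. Next I lay the stylus back and release it gently.

```bash
python3 -m inch '[[[-0.003,-0.006,0.1,0,0,0],[-0.003,-0.006,0.2,0,0,0],[-0.003,-0.006,0.28,0,0,0],[-0.003,-0.006,0.34,0,0,0],[-0.003,-0.006,0.37,0,0,0],[-0.003,-0.006,0.37,0,0,0],[-0.003,-0.006,0.37,0,0,0]]]'|egrep "eef|tcp|cont"
python3 -m inch '[[[0,0,0.01,0,0,0],[0,0,0.02,0,0,0],[0,0,0.03,0,0,0],[0,0,0.04,0,0,0],[0,0,0.045,0,0,0],[0,0,0.045,0,0,0],[0,0,0.045,0,0,0]]]'|egrep "eef|tcp|cont"
```

```text
eef_pos: [483.2, 370.1, 97.7]
tcp_rot: [-3.142, -0.0, 0.17]
contact_force: [0.8, -0.2, -0.3]
eef_pos: [482.8, 370.4, 88.5]
tcp_rot: [3.142, 0.0, 0.171]
contact_force: [-1.2, 1.0, -0.8]
```

```bash
python3 -m inch '[[[0.002,0.005,0.004,0,0,0],[0.002,0.005,0.008,0,0,0],[0.002,0.005,0.01,0,0,0],[0.002,0.005,0.01,0,0,0]]]'|egrep "eef|tcp|cont"
python3 -m inch '[[[0,0,0,0,0,0],[0,0,0,0,0,0],[0,0,0,0,0,0],[0,0,0,0,0,0],[0,0,0,0,0,0],[0,0,0,0,0,0]]]' 0.5 | egrep "eef|cont|open"
python3 -m inch '[[[0,0,-0.06,0,0,0],[0,0,-0.18,0,0,0],[0,0,-0.35,0,0,0],[0,0,-0.5,0,0,0],[0,0,-0.7,0,0,0],[0,0,-0.7,0,0,0]]]'|egrep "eef|cont"
python3 -m inch '[[[-0.3,-0.3,-0.1,0,0,0],[-0.5,-0.5,-0.1,0,0,0],[-0.7,-0.6,-0.1,0,0,0],[-0.7,-0.6,-0.1,0,0,0],[-0.7,-0.6,-0.1,0,0,0],[-0.7,-0.6,-0.1,0,0,0],[-0.7,-0.6,-0.1,0,0,0]]]'|egrep "eef|cont"
python3 - <<'E'
from h import *
f=frames(11)
for k,p in (('blue',[658,-116,-.104]),('yellow',[666,-45,-.104]),('red',[673,25,-.1])):
    m=mask(f,k); print(k,*[np.round(x,3) for x in fit({"top":m["top"]},BIN,p)])
m=mask(f,'black'); print(fit({"scene":m["scene"]},STY,[483.5,368,.17]))
s=f["scene"][140:270,230:480]; t=f["top"][135:285,160:410]
cv2.imwrite("pics/v11.png",cv2.resize(np.vstack([s,t]),None,fx=2.1,fy=2.1,interpolation=cv2.INTER_CUBIC))
E
```

```text
eef_pos: [483.5, 369.4, 86.7]
tcp_rot: [3.142, -0.0, 0.171]
contact_force: [-0.2, -1.8, 3.7]
eef_pos: [483.4, 369.5, 86.4]
contact_force: [-0.1, 0.7, 0.3]
opening: 0.751
eef_pos: [486.5, 371.8, 235.3]
contact_force: [1.5, 1.1, 0.7]
eef_pos: [324.3, 464.5, 247.4]
contact_force: [0.6, -0.0, 0.5]
blue [ 6.62859e+02 -1.14144e+02 -1.89000e-01] 0.749
yellow [ 6.68584e+02 -4.33420e+01 -1.00000e-01] 0.865
red [ 6.76591e+02  2.63300e+01 -1.90000e-02] 0.824
(array([4.84971844e+02, 3.68296724e+02, 1.70960636e-01]), np.float64(0.814894319682959))
```

View pics/v11.png

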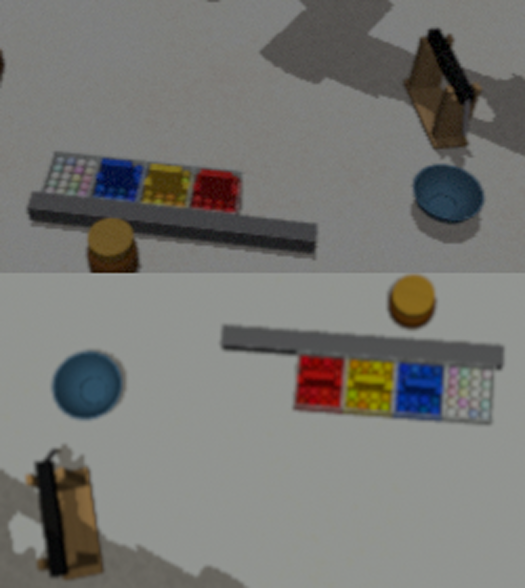

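The row is closed, the stylus is back in its cradle with the nib the right way, and tray, jar and bowl are untouched. Handing in.

```bash
python3 -c "
from rig import r
print(r.sign_off())"
```

```text
the job is handed in; nothing more can be done
None
```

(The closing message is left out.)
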